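Lever open the silver microphone-capsule case

TASK

Pick up the orange-handled pry tool from the notepad, push its blade into the gap under the front lip of the silver capsule case, and lever the lid up until it stands open by at least 35 degrees; the stiff hinge will hold it. Touch the case only with the tool, never with the gripper, and leave the black case shut. Then lay the tool down on the notepad again, without dropping it, and let go.

Things in the scene. Friction and masses are not known exactly. Their poses are not given: they have to be found in the camera images.
- pry: Loose pry tool, 60 g, on the notepad: orange box-shaped handle 80 mm long, 24 mm wide, 22 mm high, flat steel blade 28 mm wide, 2.5 mm thick, 60 mm long. Origin: middle of the handle's underside; x towards the blade, z up. The blade lies level at half the handle's height (z = 11 mm), its tip at x = 100 mm.
- silver_case: Fixed silver hinged case, blue lip; its black twin stands to one side. Origin: centre of underside; x from lip to hinge (blade enters along +x), z up. Box 100 (x) x 150 (y) mm, rim at z = 44, front wall at x = -50. In front of it a lip on the lid and a ledge on the box both reach out to x = -70 (y -55 to 55); between them an open gap z = 30 to 44, 20 mm deep.
- silver_lid (a joint): Opening angle of the silver case's lid, rad: 0 shut (as at the start), growing as the lip rises, at most 1.9. Hinge line along the case's y through x = 50, z = 44 mm; lid underside at z = 44 when shut, 8 mm thick. Stiff hinge: it stays wherever it is left; lifting at the lip takes about 1 N.
- black_lid (a joint): Opening angle of the black case's lid, rad: 0 shut. It must stay shut.
- notepad: White spiral-bound notepad fixed to the table, 210 mm (x) by 150 mm (y), 10 mm thick; the tool starts on it and ends on it. Origin: centre of its underside, on the table; z up.
Things that resemble listed ones, but are neither listed nor needed, are in the scene too. Of the things shaped like the pry, the orange one is meant.

How it is judged (in metres and radians):
On the way, in this order (a step that is already met when the one before it is completed fails the run):
1. the tool is picked up off the notepad (contact force between the fingers and pry above 0.5 N and z of pry in the frame of notepad above 0.02 m), for 0.1 s.
2. the held tool's blade lifts the silver lid off its rim (contact force between the fingers and pry above 0.5 N and value of joint silver_lid above 0.1 rad and contact force between pry and silver_case above 0.1 N), for 0.02 s.
3. the silver lid stands open by at least 0.6 rad (value of joint silver_lid above 0.6 rad), for 0.2 s.
4. the tool lies on the notepad, let go (x of pry in the frame of notepad between -0.105 and 0.105 m and y of pry in the frame of notepad between -0.075 and 0.075 m and z of pry in the frame of notepad below 0.04 m and angle between pry's own x axis and vertical between 1.37 and 1.77 rad and contact force between the fingers and pry below 0.1 N and linear speed of pry below 0.03 m/s), for 0.2 s.
At the end, for the whole second after the job is handed in: The silver lid stands still, open by at least 0.6 rad (34 degrees); the black lid is shut (under 0.1 rad); the pry tool lies level (within 11 degrees) and at rest on the notepad, the middle of its handle over the page, let go (all of step 4 and value of joint silver_lid above 0.6 rad and velocity of joint silver_lid between -0.1 and 0.1 rad/s and value of joint black_lid below 0.1 rad); the robot touches nothing.
It fails at once if the gripper or arm touches the silver case (over 1 N) (contact force between any of the fingers, the arm and silver_case above 1 N).
It fails at once if the black case's lid is opened (over 0.1 rad) (value of joint black_lid above 0.1 rad).
It fails at once if the tool is dropped or thrown (free and faster than 1 m/s, a fall of about 50 mm) (contact force between the fingers and pry below 0.05 N and linear speed of pry above 1 m/s).
It also fails if it takes over 56 s, if anything falls off the work surface, if the arm or the gripper's body presses on something with over 40 N, if the wrist force passes 120 N, or if a joint passes its speed limit or range.

ROBOT

A 6-joint arm with a two-finger parallel gripper is mounted at the origin on the work surface. World frame = base frame: x ahead of the robot, y to its left, z up, the work surface at z = 0. Lengths are in mm, angles in rad, forces in N, time in s.
With the tool pointing down it reaches from about 275 to 1000 mm from the base axis. Payload 8.4 kg.
Tool frame: the origin (TCP) lies midway between the tips of the shut fingers; the grasp point (between the pads) lies 19 mm behind it; z points along the fingers, y is the line along which they close (so a half turn about z gives the same grasp; the last joint's range is limited). The gripper opens to 85 mm and grips with 20 to 120 N. Pads are 22 mm wide; open, the fingers measure 114 mm over their backs; the gripper's body (76 mm by 85 mm) begins 54 mm behind the grasp point. The pads swing forward as they close: fully open they stand 13 mm farther back than shut.
Start: joints at [-1.179, 0.353, 1.633, -0, 1.155, -0.002], TCP at [239.811, -577.164, 231.281] pointing down, gripper open.
Joint ranges: [-2.63, 2.63], [-0.92, 2.1], [0.06, 2.66], [-1.3, 4.44], [0, 2.69], [-3.02, 3.02]. Speed limits (rad/s): [2.22, 2.22, 2.79, 3.14, 3.14, 3.14].

INTERFACE

Orientations are given as [roll, pitch, yaw] about the fixed x, y, z axes, in that order (R = Rz(yaw) Ry(pitch) Rx(roll)).
In Python, from rig import monitor, imaging, r gives the robot as it stands.
- The arm moves only by the tool drive_tool, never from a script. Its argument "plan" is a list of rows, each an object of numbers: "x", "y", "z": the shift along the tool's x, y, z in units of 50 mm (1.0 is 50 mm); "ax", "ay", "az": the turn, a rotation vector about the tool's x, y, z in units of 6 degrees (1.0 is 6 degrees); "hand": the finger opening in mm, from 0 to 85.4. In form: [{"x": .., "y": .., "z": .., "ax": .., "ay": .., "az": .., "hand": ..}, ...]. A call has 1 to 8 rows; each row is the pose to reach, as a shift and turn from the pose commanded when the call began, along the tool's axes at that moment; what a row does not reach only later rows make up. A row lasts 1/10 s, in which the tool goes at most 50 mm and 8.59 degrees, less where a joint would pass 70% of its speed; a pose out of reach is approached as far as the arm can. A call with a gripper value outside its range is refused whole. The fingers move at their own pace and stop on an object; "grip_force" is the grip in N (left out, the last holds). Time passes only in rows, so rows that repeat a pose let the fingers close. It gives the time, the measured TCP pose, the force, the opening and the grip force at its end, in the units of the state.
- monitor.sense(): the state, without advancing time (a new reading comes with each control period).
- imaging.grab_frame(name): name is "scene" or "top" or "wrist"; returns the picture (480x640x3 uint8, red, green, blue); there is no depth.
- imaging.camera_info(name): a dict with "mtx" (3x3 intrinsics, pixels), "R" (3x3) and "t" (3): a world point X has camera coordinates R X + t. Camera axes: x right, y down, z forward; pixel columns grow to the right and rows downward; lengths in mm; the calibration is good to about 2 mm. A picture is of the moment at which its call begins: read the wrist's pose just before it. camera_info takes no time and is no camera call; for the wrist camera it gives the pose at the moment of the call.
- r.sign_off(): hands the job in; it is judged then, once.
The state is a dict: "clock": time; "qpos": joint angles; "qvel": joint speeds; "joint_efforts": joint torques, N m; "eef_pos": TCP position; "tcp_rot": TCP orientation; "contact_force": force on the tool from outside, world axes, zero at the start; "wrist_torque": the same for the moment, N m; "opening": opening from 0.0 (shut) to 1.0 (fully open); "grasp_force": force on a finger pad.
Only numpy, scipy, OpenCV 4.12 (cv2) and the standard library are available. Lean on these libraries where they do the work, as an engineer would, in place of code of your own. Each camera call takes 0.05 s, during which the arm holds its last target. There are 200 camera calls.

## Working session

There is one attempt and no reset: what is moved stays moved. The work goes in short steps, Python scripts to look and compute and a tool call to move; the robot and the scene stay as the last step left them, time stands still between calls to the robot, and variables do not carry over. Pictures are saved under pics/ and viewed, at most 13 in all, crops included, and the job is handed in when it is done.

Besides the shell and the picture viewer there is one more tool, called after "Call:" as name(argument=value, ...) on one line, values as JSON. drive_tool: Moves the arm, as the interface text tells. Its arguments: {"type":"object","properties":{"plan":{"type":"array","items":{"type":"object","properties":{"x":{"type":"number"},"y":{"type":"number"},"z":{"type":"number"},"ax":{"type":"number"},"ay":{"type":"number"},"az":{"type":"number"},"hand":{"type":"number"}}}},"grip_force":{"type":"number"}},"required":["plan"]}

```bash
mkdir -p pics; ls; python3 - <<'E'
from rig import monitor, imaging, r
import cv2, numpy as np
ims=[]
for n in ("scene","top"):
    im=imaging.grab_frame(n); cv2.imwrite(f"pics/{n}0.png",im[:,:,::-1])
    c=imaging.camera_info(n); print(n,np.round(c["mtx"],1).tolist(),np.round(c["R"],4).tolist(),np.round(c["t"],1).tolist())
print(monitor.sense())
E
```

```text
pics
scene [[612.4, 0.0, 322.4], [0.0, 612.4, 245.9], [0.0, 0.0, 1.0]] [[0.3954, 0.9184, 0.0142], [0.6099, -0.251, -0.7517], [-0.6868, 0.3058, -0.6594]] [-116.5, -341.3, 1792.5]
top [[476.5, 0.0, 313.0], [0.0, 476.5, 243.1], [0.0, 0.0, 1.0]] [[-0.0265, -0.9994, 0.0223], [-0.9879, 0.0228, -0.1537], [0.1531, -0.0261, -0.9879]] [-113.0, 618.0, 995.7]
{'clock': 0.1, 'qpos': array([-1.17936241e+00,  3.53585676e-01,  1.63407452e+00, -2.49309062e-06,
        1.15517708e+00, -2.42039797e-03]), 'qvel': array([-0.00318828, -0.00182502, -0.00131124, -0.00084896,  0.00191751,
       -0.00058873]), 'joint_efforts': array([ 2.61143538e-05, -6.06356335e+01, -3.42817605e+01,  6.85057353e-05,
        3.91514550e-03,  3.40767849e-05]), 'eef_pos': array([ 239.66795008, -576.75681931,  230.62619281]), 'tcp_rot': array([-3.14034803e+00, -7.32894501e-07,  3.93855323e-01]), 'contact_force': array([ 0.1020506 ,  1.59838612, -0.99205406]), 'wrist_torque': array([ 0.01424452, -0.01911946, -0.02680588]), 'grasp_force': 0.0, 'opening': 1.0031111949431282}
```

View pics/scene0.png

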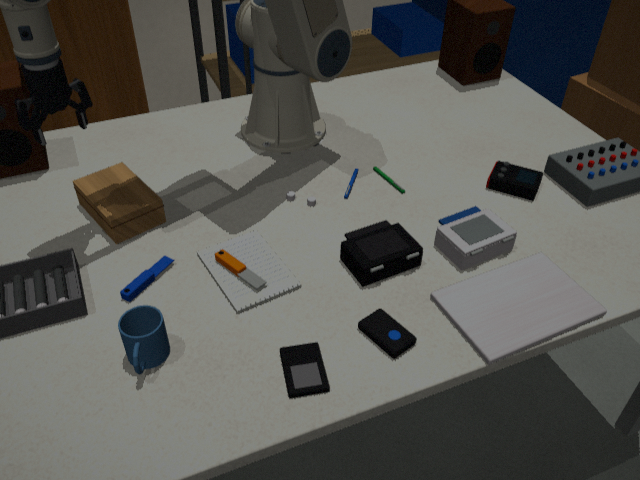

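View pics/top0.png

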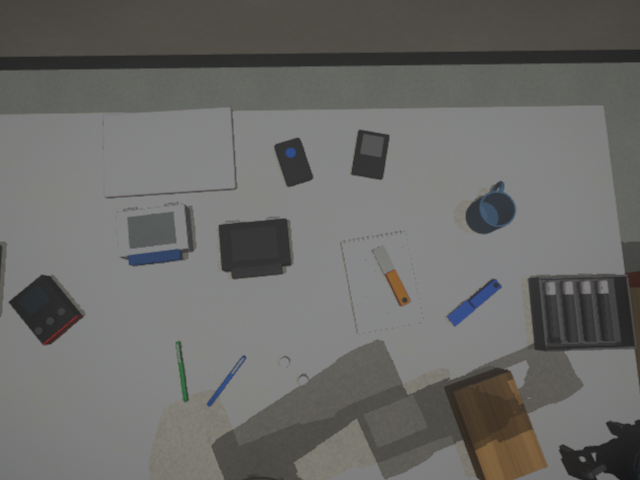

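The scene picture shows the orange tool on the notepad (about 240,268) and the silver case with its blue lip (about 475,235). In the top picture the handle is at (398,287) with the blade tip near (380,250). The silver case is at (155,235), its blue lip at (155,257) facing the robot, and the black twin is at (255,245).

```bash
cat > h.py <<'E'
from rig import monitor, imaging, r
import cv2, numpy as np
def cast(c,px,z):
    c0=-c["R"].T@c["t"]; d=c["R"].T@np.linalg.inv(c["mtx"])@np.array([px[0],px[1],1.])
    return c0+d*(z-c0[2])/d[2]
def mask(im,lo,hi,box):
    h=cv2.cvtColor(im,cv2.COLOR_RGB2HSV); m=cv2.inRange(h,lo,hi); o=np.zeros_like(m)
    x0,y0,x1,y1=box; o[y0:y1,x0:x1]=m[y0:y1,x0:x1]
    cs=cv2.findContours(o,cv2.RETR_EXTERNAL,cv2.CHAIN_APPROX_NONE)[0]
    return max(cs,key=cv2.contourArea).reshape(-1,2)
def rect(c,cnt,z):
    P=np.array([cast(c,p,z)[:2] for p in cnt],np.float32)
    (cx,cy),(w,h),a=cv2.minAreaRect(P)
    if w<h: a+=90; w,h=h,w
    return np.round([cx,cy,w,h,a],1)
E
python3 - <<'E'
from h import *
for n,bo,bl,npd in (("top",(360,240,430,320),(110,240,200,275),(335,225,430,340)),("scene",(200,240,280,300),(430,200,500,230),(190,225,305,310))):
    im=cv2.imread(f"pics/{n}0.png")[:,:,::-1].copy(); c=imaging.camera_info(n)
    o=mask(im,(5,120,60),(22,255,255),bo); b=mask(im,(100,110,30),(125,255,255),bl)
    print(n,"orange z32",rect(c,o,32),"z21",rect(c,o,21)); print(" lip z52",rect(c,b,52),"z44",rect(c,b,44),cv2.boundingRect(b))
im=cv2.imread("pics/top0.png"); cv2.imwrite("pics/c1.png",np.hstack([cv2.resize(im[190:290,100:200],None,fx=4,fy=4),cv2.resize(im[230:330,340:440],None,fx=4,fy=4)]))
c=imaging.camera_info("top")
print("pad",[np.round(cast(c,p,10)[:2]) for p in((341,240),(404,232),(424,324),(358,332))])
E
```

```text
top orange z32 [ 514.4 -312.3   77.1   23.1   24. ] z21 [ 515.  -314.6   78.    23.4   24. ]
 lip z52 [592.3 216.4 107.7  20.9  95.7] z44 [593.3 218.8 108.5  21.1  95.7] (129, 250, 51, 15)
scene orange z32 [ 525.7 -316.8   90.6   33.2   23.5] z21 [ 513.9 -314.2   91.7   33.6   23.5]
 lip z52 [594.4 213.  112.3  18.2  96.2] z44 [586.3 219.8 113.3  18.4  96.2] (439, 207, 42, 18)
pad [array([ 627., -193.]), array([ 642., -339.]), array([ 433., -372.]), array([ 419., -224.])]
```

View pics/c1.png

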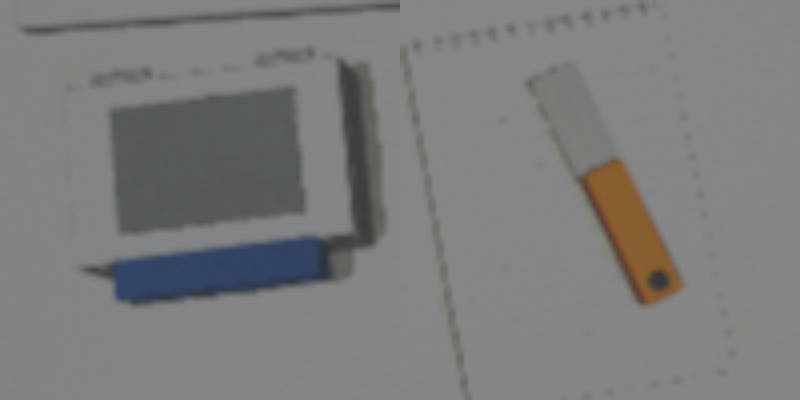

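The crop confirms the handle's axis and the lip's yaw of about 5.7°. Measured sizes agree with the given ones: handle 77x23 mm, lip 108x21 mm. Next is a move above the handle.

Call:
drive_tool(plan=[{"x": 7.1, "y": -2.78, "az": -0.23, "hand": 60}, {"x": 7.1, "y": -2.78, "az": -0.23, "hand": 60}, {"x": 7.1, "y": -2.78, "az": -0.23, "hand": 60}, {"x": 7.1, "y": -2.78, "az": -0.23, "hand": 60}, {"x": 7.1, "y": -2.78, "az": -0.23, "hand": 60}, {"x": 7.1, "y": -2.78, "az": -0.23, "hand": 60}, {"x": 7.1, "y": -2.78, "az": -0.23, "hand": 60}, {"x": 7.1, "y": -2.78, "z": 0, "az": -0.23, "hand": 60}], grip_force=60)

```text
invalid input
```

Call:
drive_tool(plan=[{"z": 0, "hand": 60}, {"z": 0, "hand": 60}, {"z": 0, "hand": 60}])

```text
invalid input
```

```bash
python3 - <<'E'
from h import *
s=monitor.sense(); print(s["eef_pos"],s["tcp_rot"],s["clock"])
c=imaging.camera_info("wrist"); im=imaging.grab_frame("wrist"); cv2.imwrite("pics/w1.png",im[:,:,::-1])
o=mask(im,(5,120,60),(22,255,255),(0,0,640,480)); print(rect(c,o,32),rect(c,o,30))
E
```

```text
[ 239.66795008 -576.75681931  230.62619281] [-3.14034803e+00 -7.32894501e-07  3.93855323e-01] 0.1
[ 160.7 -549.8   88.5   67.5   17. ] [ 159.9 -549.8   89.1   67.9   17. ]
```

View pics/w1.png

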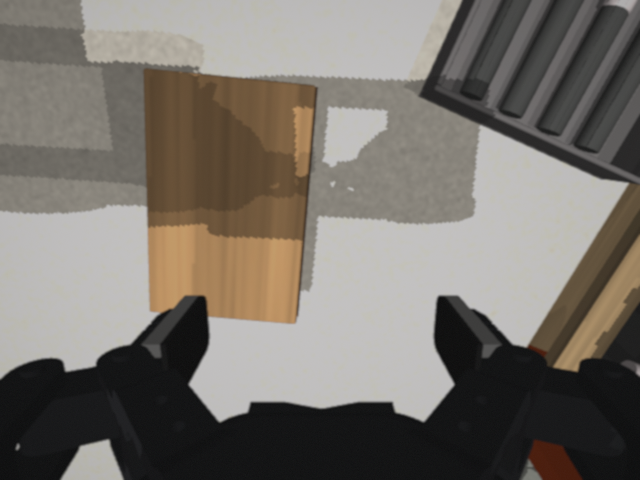

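The call was refused, so the arm hasn't moved. The wrist picture shows only the wooden block (150–315, 70–320). I'll retry with every key in every row.

Call:
drive_tool(plan=[{"x": 7.1, "y": -2.78, "z": 0, "ax": 0, "ay": 0, "az": -0.23, "hand": 60}, {"x": 7.1, "y": -2.78, "z": 0, "ax": 0, "ay": 0, "az": -0.23, "hand": 60}, {"x": 7.1, "y": -2.78, "z": 0, "ax": 0, "ay": 0, "az": -0.23, "hand": 60}, {"x": 7.1, "y": -2.78, "z": 0, "ax": 0, "ay": 0, "az": -0.23, "hand": 60}, {"x": 7.1, "y": -2.78, "z": 0, "ax": 0, "ay": 0, "az": -0.23, "hand": 60}, {"x": 7.1, "y": -2.78, "z": 0, "ax": 0, "ay": 0, "az": -0.23, "hand": 60}, {"x": 7.1, "y": -2.78, "z": 0, "ax": 0, "ay": 0, "az": -0.23, "hand": 60}, {"x": 7.1, "y": -2.78, "z": 0, "ax": 0, "ay": 0, "az": -0.23, "hand": 60}], grip_force=60)

```text
clock: 0.95
eef_pos: [516.3, -309.9, 231.2]
tcp_rot: [-3.141, -0.001, 0.419]
contact_force: [0.2, -0.6, -0.5]
opening: 0.703
grasp_force: 0.0
```

```bash
python3 - <<'E'
from h import *
imaging.grab_frame("wrist")
s=monitor.sense(); print(s["eef_pos"],s["tcp_rot"],s["clock"])
c=imaging.camera_info("wrist"); im=imaging.grab_frame("wrist"); cv2.imwrite("pics/w2.png",im[:,:,::-1])
o=mask(im,(5,120,60),(22,255,255),(0,0,640,480)); print(rect(c,o,32),cv2.boundingRect(o))
E
```

```text
[ 518.69138879 -307.790689    231.16815809] [-3.14075296e+00 -2.50166733e-03  4.20417565e-01] 1.0
[ 516.5 -314.3   78.5   22.8   23.8] (314, 176, 26, 84)
```

View pics/w2.png

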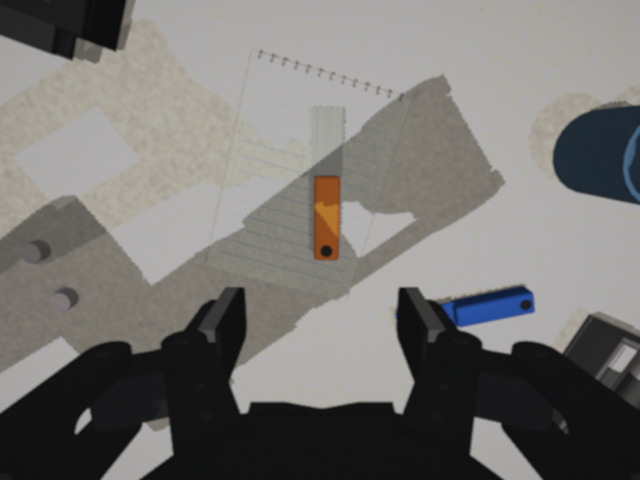

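The wrist picture shows the orange handle at (327,218), nearly aligned with the gripper and with the blade pointing away. Descending.

Call:
drive_tool(plan=[{"x": 0.02, "y": 0.02, "z": 1, "ax": 0, "ay": 0, "az": 0, "hand": 60}, {"x": 0.02, "y": 0.02, "z": 2, "ax": 0, "ay": 0, "az": 0, "hand": 60}, {"x": 0.02, "y": 0.02, "z": 3, "ax": 0, "ay": 0, "az": 0, "hand": 60}, {"x": 0.02, "y": 0.02, "z": 3.5, "ax": 0, "ay": 0, "az": 0, "hand": 50}, {"x": 0.02, "y": 0.02, "z": 3.9, "ax": 0, "ay": 0, "az": 0, "hand": 50}, {"x": 0.02, "y": 0.02, "z": 4.1, "ax": 0, "ay": 0, "az": 0, "hand": 50}, {"x": 0.02, "y": 0.02, "z": 4.2, "ax": 0, "ay": 0, "az": 0, "hand": 50}, {"x": 0.02, "y": 0.02, "z": 4.2, "ax": 0, "ay": 0, "az": 0, "hand": 50}])

```text
clock: 1.85
eef_pos: [515.5, -313.4, 21.4]
tcp_rot: [-3.142, 0.0, 0.418]
contact_force: [0.6, 0.0, 0.1]
opening: 0.586
grasp_force: 0.0
```

Call:
drive_tool(plan=[{"x": 0, "y": 0, "z": 0.16, "ax": 0, "ay": 0, "az": 0, "hand": 40}, {"x": 0, "y": 0, "z": 0.16, "ax": 0, "ay": 0, "az": 0, "hand": 30}, {"x": 0, "y": 0, "z": 0.16, "ax": 0, "ay": 0, "az": 0, "hand": 15}, {"x": 0, "y": 0, "z": 0.16, "ax": 0, "ay": 0, "az": 0, "hand": 15}, {"x": 0, "y": 0, "z": 0.16, "ax": 0, "ay": 0, "az": 0, "hand": 15}, {"x": 0, "y": 0, "z": 0.16, "ax": 0, "ay": 0, "az": 0, "hand": 15}, {"x": 0, "y": 0, "z": 0.16, "ax": 0, "ay": 0, "az": 0, "hand": 15}], grip_force=60)

```text
clock: 2.55
eef_pos: [516.0, -313.3, 13.8]
tcp_rot: [3.141, -0.0, 0.418]
contact_force: [-0.7, 1.5, 6.0]
opening: 0.264
grasp_force: 59.4
```

Call:
drive_tool(plan=[{"x": 0, "y": 0, "z": -0.2, "ax": 0, "ay": 0, "az": 0, "hand": 15}, {"x": 0, "y": 0, "z": -0.6, "ax": 0, "ay": 0, "az": 0, "hand": 15}, {"x": 0, "y": 0, "z": -1.2, "ax": 0, "ay": 0, "az": 0, "hand": 15}, {"x": 0, "y": 0, "z": -1.9, "ax": 0, "ay": 0, "az": 0, "hand": 15}, {"x": 0, "y": 0, "z": -2.5, "ax": 0, "ay": 0, "az": 0, "hand": 15}, {"x": 0, "y": 0, "z": -2.9, "ax": 0, "ay": 0, "az": 0, "hand": 15}, {"x": 0, "y": 0, "z": -3, "ax": 0, "ay": 0, "az": 0, "hand": 15}, {"x": 0, "y": 0, "z": -3, "ax": 0, "ay": 0, "az": 0, "hand": 15}])

```text
clock: 3.35
eef_pos: [515.8, -313.2, 164.0]
tcp_rot: [3.141, -0.001, 0.418]
contact_force: [0.9, 0.4, -0.5]
opening: 0.263
grasp_force: 58.8
```

Call:
drive_tool(plan=[{"x": 0.2, "y": -0.5, "z": 0, "ax": 0, "ay": 0, "az": 0.2, "hand": 15}, {"x": 0.4, "y": -1.3, "z": 0, "ax": 0, "ay": 0, "az": 0.5, "hand": 15}, {"x": 0.7, "y": -2.2, "z": 0, "ax": 0, "ay": 0, "az": 0.9, "hand": 15}, {"x": 1, "y": -3.1, "z": 0, "ax": 0, "ay": 0, "az": 1.3, "hand": 15}, {"x": 1.3, "y": -4, "z": 0, "ax": 0, "ay": 0, "az": 1.7, "hand": 15}, {"x": 1.6, "y": -4.8, "z": 0, "ax": 0, "ay": 0, "az": 2.1, "hand": 15}, {"x": 1.8, "y": -5.4, "z": 0, "ax": 0, "ay": 0, "az": 2.5, "hand": 15}, {"x": 2, "y": -6, "z": 0, "ax": 0, "ay": 0, "az": 3.04, "hand": 15}])

```text
clock: 4.15
eef_pos: [483.8, 3.3, 161.8]
tcp_rot: [-3.141, 0.003, 0.098]
contact_force: [0.6, -0.1, -0.4]
opening: 0.262
grasp_force: 58.8
```

Call:
drive_tool(plan=[{"x": -0.1, "y": -0.7, "z": 0, "ax": 0, "ay": 0, "az": 0, "hand": 15}, {"x": -0.2, "y": -1.5, "z": 0, "ax": 0, "ay": 0, "az": 0, "hand": 15}, {"x": -0.3, "y": -2.4, "z": 0, "ax": 0, "ay": 0, "az": 0, "hand": 15}, {"x": -0.4, "y": -3.2, "z": 0, "ax": 0, "ay": 0, "az": 0, "hand": 15}, {"x": -0.44, "y": -3.8, "z": 0.2, "ax": 0, "ay": 0, "az": 0, "hand": 15}, {"x": -0.44, "y": -4.05, "z": 0.7, "ax": 0, "ay": 0, "az": 0, "hand": 15}, {"x": -0.44, "y": -4.05, "z": 1, "ax": 0, "ay": 0, "az": 0, "hand": 15}, {"x": -0.44, "y": -4.05, "z": 1, "ax": 0, "ay": 0, "az": 0, "hand": 15}])

```text
clock: 4.95
eef_pos: [440.6, 200.4, 110.2]
tcp_rot: [3.14, 0.006, 0.101]
contact_force: [0.0, -0.3, -0.2]
opening: 0.265
grasp_force: 58.9
```

```bash
python3 - <<'E'
from h import *
s=monitor.sense(); print(s["eef_pos"],s["tcp_rot"],s["clock"])
c=imaging.camera_info("wrist"); im=imaging.grab_frame("wrist"); cv2.imwrite("pics/w3.png",im[:,:,::-1])
b=mask(im,(100,110,30),(125,255,255),(0,0,640,480)); print(rect(c,b,52),cv2.boundingRect(b))
E
```

```text
[440.63223951 200.41917042 110.20078166] [3.13958456 0.0059804  0.10076049] 4.95
[393.2  66.7  18.1  10.6 141.7] (516, 343, 33, 23)
```

View pics/w3.png

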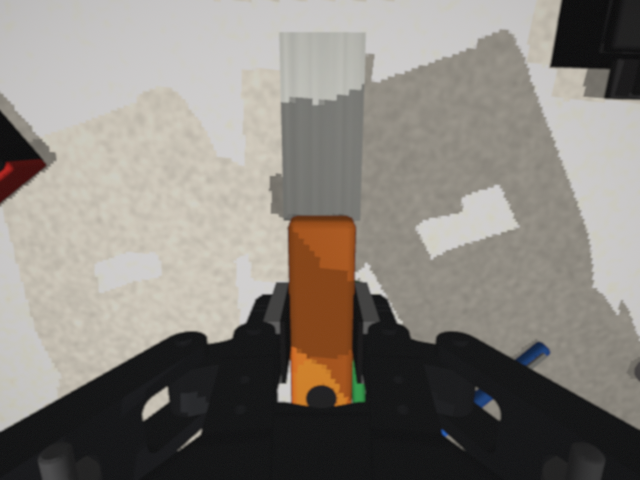

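The tool is held straight: handle centred at x≈322 and blade tip at (322,32). Lowering to gap height.

Call:
drive_tool(plan=[{"x": 0, "y": 0, "z": 0.5, "ax": 0, "ay": 0, "az": 0, "hand": 15}, {"x": 0, "y": 0, "z": 1, "ax": 0, "ay": 0, "az": 0, "hand": 15}, {"x": 0, "y": 0, "z": 1.4, "ax": 0, "ay": 0, "az": 0, "hand": 15}, {"x": 0, "y": 0, "z": 1.6, "ax": 0, "ay": 0, "az": 0, "hand": 15}, {"x": 0, "y": 0, "z": 1.65, "ax": 0, "ay": 0, "az": 0, "hand": 15}, {"x": 0, "y": 0, "z": 1.65, "ax": 0, "ay": 0, "az": 0, "hand": 15}, {"x": 0, "y": 0, "z": 1.65, "ax": 0, "ay": 0, "az": 0, "hand": 15}])

```text
clock: 5.7
eef_pos: [443.9, 201.2, 31.7]
tcp_rot: [-3.141, -0.001, 0.099]
contact_force: [0.7, -0.6, -0.6]
opening: 0.264
grasp_force: 58.9
```

```bash
python3 - <<'E'
from h import *
s=monitor.sense(); print(s["eef_pos"],s["tcp_rot"],s["clock"])
t=imaging.grab_frame("top"); sc=imaging.grab_frame("scene")
c=imaging.camera_info("top"); b=mask(t,(100,110,30),(125,255,255),(110,240,200,275)); print(rect(c,b,52))
yaw=.0995;u=np.array([np.cos(yaw),np.sin(yaw)]); tip=np.r_[s["eef_pos"][:2]+100*u,s["eef_pos"][2]+7.2]
for n in("top","scene"):
    c=imaging.camera_info(n); 
    for P in (tip, np.array([582.3,215,44])):
        q=c["mtx"]@(c["R"]@P+c["t"]); print(n,q[:2]/q[2])
A=cv2.resize(t[200:310,110:210],(390,429)); B=cv2.resize(sc[170:280,400:500],(390,429)); cv2.imwrite("pics/c2.png",np.hstack([A,B])[:,:,::-1])
E
```

```text
[443.92371215 201.16839803  31.67446323] [-3.14114018e+00 -1.27775548e-03  9.93057431e-02] 5.7
[592.  216.  108.5  21.4  96.1]
top [157.65225648 279.89287109]
top [155.55568473 261.87804705]
scene [445.40267301 207.2583666 ]
scene [456.03663316 214.56375641]
```

View pics/c2.png

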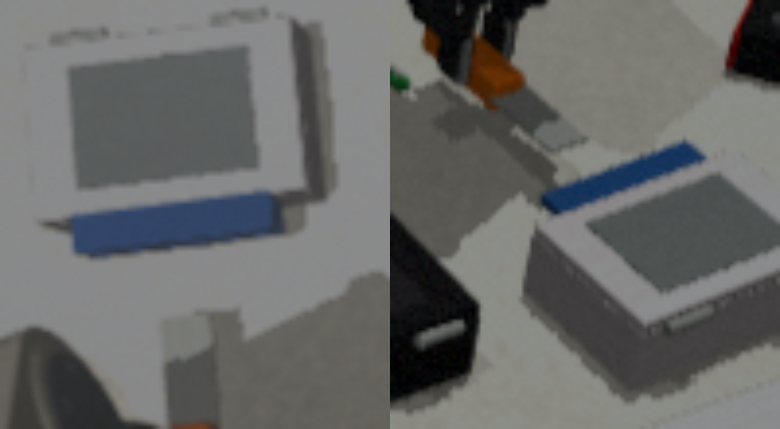

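Both views put the blade tip where predicted to within a pixel: top (158,281), scene (445,207). It is about 39 mm short of the lip. Inserting now.

Call:
drive_tool(plan=[{"x": 0.3, "y": 0, "z": 0.04, "ax": 0, "ay": 0, "az": 0, "hand": 15}, {"x": 0.6, "y": 0, "z": 0.04, "ax": 0, "ay": 0, "az": 0, "hand": 15}, {"x": 0.8, "y": 0, "z": 0.04, "ax": 0, "ay": 0, "az": 0, "hand": 15}, {"x": 0.9, "y": 0, "z": 0.04, "ax": 0, "ay": 0, "az": 0, "hand": 15}, {"x": 1, "y": 0, "z": 0.04, "ax": 0, "ay": 0, "az": 0, "hand": 15}, {"x": 1.06, "y": 0, "z": 0.04, "ax": 0, "ay": 0, "az": 0, "hand": 15}, {"x": 1.06, "y": 0, "z": 0.04, "ax": 0, "ay": 0, "az": 0, "hand": 15}])

```text
clock: 6.5
eef_pos: [496.1, 206.2, 28.7]
tcp_rot: [3.142, 0.0, 0.1]
contact_force: [0.0, -0.3, -0.5]
opening: 0.267
grasp_force: 58.9
```

Call:
drive_tool(plan=[{"x": -0.01, "y": 0, "z": -0.21, "ax": 0, "ay": -0.48, "az": 0, "hand": 15}, {"x": -0.01, "y": 0, "z": -0.41, "ax": 0, "ay": -0.95, "az": 0, "hand": 15}, {"x": 0, "y": 0, "z": -0.62, "ax": 0, "ay": -1.43, "az": 0, "hand": 15}, {"x": 0.02, "y": 0, "z": -0.82, "ax": 0, "ay": -1.91, "az": 0, "hand": 15}, {"x": 0.05, "y": 0, "z": -1.03, "ax": 0, "ay": -2.39, "az": 0, "hand": 15}, {"x": 0.09, "y": 0, "z": -1.23, "ax": 0, "ay": -2.86, "az": 0, "hand": 15}, {"x": 0.14, "y": 0, "z": -1.43, "ax": 0, "ay": -3.34, "az": 0, "hand": 15}, {"x": 0.21, "y": 0, "z": -1.63, "ax": 0, "ay": -3.82, "az": 0, "hand": 15}])

```text
clock: 7.3
eef_pos: [505.7, 207.2, 110.6]
tcp_rot: [3.141, 0.403, 0.1]
contact_force: [-1.1, -0.5, -2.5]
opening: 0.264
grasp_force: 58.8
```

```bash
python3 - <<'E'
from h import *
s=monitor.sense(); print(s["eef_pos"],s["tcp_rot"],s["contact_force"],s["clock"])
t=imaging.grab_frame("top"); sc=imaging.grab_frame("scene")
A=cv2.resize(t[200:310,110:210],(390,429)); B=cv2.resize(sc[150:280,400:520],(396,429)); cv2.imwrite("pics/c3.png",np.hstack([A,B])[:,:,::-1])
E
```

```text
[505.67965703 207.17540649 110.64408731] [3.1414323  0.40322968 0.09965985] [-1.14966735 -0.54132782 -2.54943957] 7.3
```

View pics/c3.png

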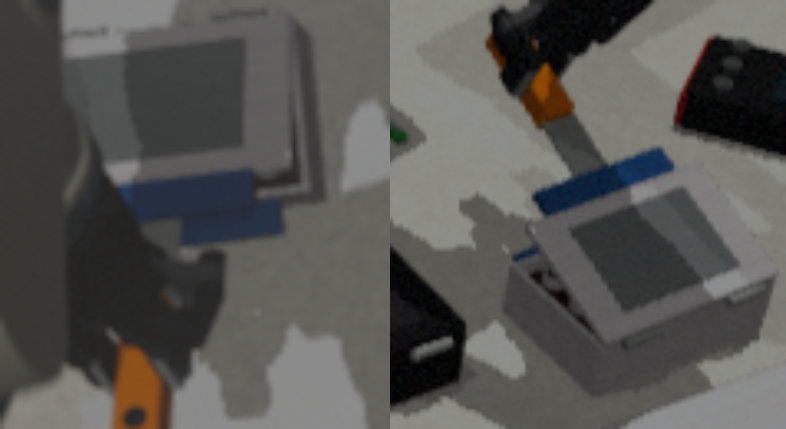

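The picture shows the lid lifting, with the blue lip raised at about (600,180) in the crop and the blade under it. In the tool frame the same arc continues.

Call:
drive_tool(plan=[{"x": -0.01, "y": 0, "z": -0.21, "ax": 0, "ay": -0.48, "az": 0, "hand": 15}, {"x": -0.01, "y": 0, "z": -0.41, "ax": 0, "ay": -0.95, "az": 0, "hand": 15}, {"x": 0, "y": 0, "z": -0.62, "ax": 0, "ay": -1.43, "az": 0, "hand": 15}, {"x": 0.02, "y": 0, "z": -0.82, "ax": 0, "ay": -1.91, "az": 0, "hand": 15}, {"x": 0.05, "y": 0, "z": -1.03, "ax": 0, "ay": -2.39, "az": 0, "hand": 15}, {"x": 0.09, "y": 0, "z": -1.23, "ax": 0, "ay": -2.86, "az": 0, "hand": 15}, {"x": 0.14, "y": 0, "z": -1.43, "ax": 0, "ay": -3.34, "az": 0, "hand": 15}, {"x": 0.21, "y": 0, "z": -1.63, "ax": 0, "ay": -3.82, "az": 0, "hand": 15}])

```text
clock: 8.2
eef_pos: [547.0, 211.4, 181.0]
tcp_rot: [3.141, 0.802, 0.099]
contact_force: [0.0, -0.3, -0.8]
opening: 0.267
grasp_force: 58.8
```

Call:
drive_tool(plan=[{"x": 0, "y": 0, "z": -0.21, "ax": 0, "ay": -0.48, "az": 0, "hand": 15}, {"x": 0, "y": 0, "z": -0.41, "ax": 0, "ay": -0.95, "az": 0, "hand": 15}, {"x": 0, "y": 0, "z": -0.41, "ax": 0, "ay": -0.95, "az": 0, "hand": 15}, {"x": 0, "y": 0, "z": -0.41, "ax": 0, "ay": -0.95, "az": 0, "hand": 15}, {"x": 0, "y": 0, "z": -0.41, "ax": 0, "ay": -0.95, "az": 0, "hand": 15}])

```text
clock: 8.7
eef_pos: [561.7, 212.9, 195.3]
tcp_rot: [3.141, 0.898, 0.1]
contact_force: [0.2, -0.2, -1.2]
opening: 0.268
grasp_force: 58.9
```

```bash
python3 - <<'E'
from h import *
s=monitor.sense(); print(s["eef_pos"],s["tcp_rot"],s["contact_force"],s["qpos"],s["clock"])
t=imaging.grab_frame("top"); sc=imaging.grab_frame("scene")
cv2.imwrite("pics/sc4.png",sc[:,:,::-1])
B=cv2.resize(sc[130:280,380:540],(640,600)); cv2.imwrite("pics/c4.png",B[:,:,::-1])
c=imaging.camera_info("scene")
u=np.array([np.cos(.0995),np.sin(.0995)]);v=np.array([-u[1],u[0]]);o=np.array([652,222.])
for th in (.7,.8,.9):
  for y in(-55,55):
    x=50-120*np.cos(th)+8*np.sin(th); z=44+120*np.sin(th)+8*np.cos(th)   # lip top edge
    P=np.r_[o+x*u+y*v,z]; q=c["mtx"]@(c["R"]@P+c["t"]); q=q[:2]/q[2]; print(th,y,q,(q-[380,130])*4)
E
```

```text
[561.68000092 212.92057092 195.34836511] [3.14139949 0.8983447  0.09957542] [ 0.2012392  -0.16985068 -1.24764556] [0.27983948 0.86783117 1.11707347 0.15785338 2.04200073 1.75596404] 8.7
0.7 -55 [451.68855677 200.22423827] [286.7542271  280.89695306]
0.7 55 [490.73947009 186.36481465] [442.95788034 225.4592586 ]
0.8 -55 [454.80207845 199.33352884] [299.20831379 277.33411535]
0.8 55 [494.07900693 185.38744236] [456.31602772 221.54976943]
0.9 -55 [458.12891986 198.96464847] [312.51567945 275.85859387]
0.9 55 [497.62632214 184.91563229] [470.50528855 219.66252918]
```

View pics/c4.png

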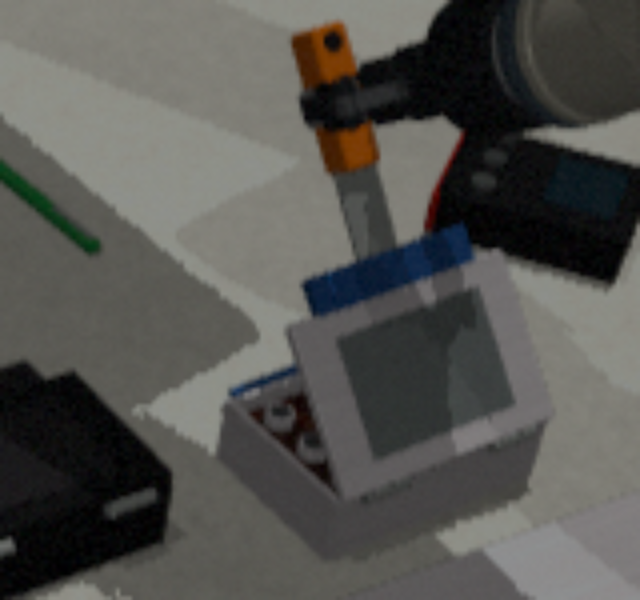

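The scene crop shows the lip's top corners at (305,285) and (468,225), matching about 0.85 rad. Backing the blade straight out along its own axis.

Call:
drive_tool(plan=[{"x": -0.1, "y": 0, "z": 0.06, "ax": 0, "ay": 0, "az": 0, "hand": 15}, {"x": -0.3, "y": 0, "z": 0.06, "ax": 0, "ay": 0, "az": 0, "hand": 15}, {"x": -0.6, "y": 0, "z": 0.06, "ax": 0, "ay": 0, "az": 0, "hand": 15}, {"x": -1, "y": 0, "z": 0.06, "ax": 0, "ay": 0, "az": 0, "hand": 15}, {"x": -1.5, "y": 0, "z": 0.06, "ax": 0, "ay": 0, "az": 0, "hand": 15}, {"x": -1.9, "y": 0, "z": 0.06, "ax": 0, "ay": 0, "az": 0, "hand": 15}, {"x": -2, "y": 0, "z": 0.06, "ax": 0, "ay": 0, "az": 0, "hand": 15}, {"x": -2, "y": 0, "z": 0.06, "ax": 0, "ay": 0, "az": 0, "hand": 15}])

```text
clock: 9.6
eef_pos: [497.9, 206.5, 273.3]
tcp_rot: [-3.141, 0.897, 0.1]
contact_force: [0.4, 0.3, -1.1]
opening: 0.268
grasp_force: 58.9
```

Call:
drive_tool(plan=[{"x": 0, "y": 0.2, "z": 0, "ax": 0, "ay": 1, "az": 0, "hand": 15}, {"x": 0, "y": 0.6, "z": 0, "ax": 0, "ay": 2.2, "az": 0, "hand": 15}, {"x": 0, "y": 1.1, "z": 0, "ax": 0, "ay": 3.4, "az": 0, "hand": 15}, {"x": 0, "y": 1.6, "z": 0, "ax": 0, "ay": 4.6, "az": 0, "hand": 15}, {"x": 0, "y": 2.1, "z": 0, "ax": 0, "ay": 5.8, "az": 0, "hand": 15}, {"x": 0, "y": 2.6, "z": 0, "ax": 0, "ay": 7, "az": 0, "hand": 15}, {"x": 0, "y": 2.9, "z": 0, "ax": 0, "ay": 8.1, "az": 0, "hand": 15}, {"x": 0, "y": 3, "z": 0, "ax": 0, "ay": 8.57, "az": 0, "hand": 15}])

```text
clock: 10.4
eef_pos: [512.1, 55.6, 272.1]
tcp_rot: [3.141, -0.002, 0.098]
contact_force: [-0.4, -0.3, 0.1]
opening: 0.26
grasp_force: 58.9
```

Call:
drive_tool(plan=[{"x": 0, "y": 0.5, "z": 0, "ax": 0, "ay": 0, "az": 0, "hand": 15}, {"x": 0, "y": 1.3, "z": 0.2, "ax": 0, "ay": 0, "az": 0, "hand": 15}, {"x": 0, "y": 2.2, "z": 0.5, "ax": 0, "ay": 0, "az": 0, "hand": 15}, {"x": 0, "y": 3.1, "z": 0.8, "ax": 0, "ay": 0, "az": 0, "hand": 15}, {"x": 0, "y": 4, "z": 1.1, "ax": 0, "ay": 0, "az": 0, "hand": 15}, {"x": 0, "y": 4.8, "z": 1.4, "ax": 0, "ay": 0, "az": 0, "hand": 15}, {"x": 0, "y": 5.4, "z": 1.5, "ax": 0, "ay": 0, "az": 0, "hand": 15}, {"x": 0, "y": 5.6, "z": 1.5, "ax": 0, "ay": 0, "az": 0, "hand": 15}])

```text
clock: 11.2
eef_pos: [540.1, -224.1, 195.1]
tcp_rot: [-3.141, 0.004, 0.097]
contact_force: [0.1, 0.1, 0.0]
opening: 0.266
grasp_force: 59.0
```

Call:
drive_tool(plan=[{"x": -0.4, "y": 0.6, "z": 0.4, "ax": 0, "ay": 0, "az": 0, "hand": 15}, {"x": -0.8, "y": 1.1, "z": 0.9, "ax": 0, "ay": 0, "az": 0, "hand": 15}, {"x": -0.82, "y": 1.12, "z": 1.6, "ax": 0, "ay": 0, "az": 0, "hand": 15}, {"x": -0.82, "y": 1.12, "z": 2.3, "ax": 0, "ay": 0, "az": 0, "hand": 15}, {"x": -0.82, "y": 1.12, "z": 2.8, "ax": 0, "ay": 0, "az": 0, "hand": 15}, {"x": -0.82, "y": 1.12, "z": 3.1, "ax": 0, "ay": 0, "az": 0, "hand": 15}, {"x": -0.82, "y": 1.12, "z": 3.2, "ax": 0, "ay": 0, "az": 0, "hand": 15}, {"x": -0.82, "y": 1.12, "z": 3.2, "ax": 0, "ay": 0, "az": 0, "hand": 15}])

```text
clock: 12.0
eef_pos: [505.3, -281.0, 37.0]
tcp_rot: [-3.141, 0.002, 0.1]
contact_force: [-0.1, 0.6, -0.4]
opening: 0.261
grasp_force: 59.1
```

```bash
python3 - <<'E'
from h import *
s=monitor.sense(); print(s["eef_pos"],s["tcp_rot"],s["contact_force"],s["clock"])
t=imaging.grab_frame("wrist"); sc=imaging.grab_frame("scene")
A=cv2.resize(t,(520,390)); B=cv2.resize(sc[200:320,190:310],(270,390)); cv2.imwrite("pics/c5.png",np.hstack([A,B])[:,:,::-1])
E
```

```text
[ 505.30244211 -280.96411664   37.00219802] [-3.14128863e+00  2.43825205e-03  9.99285626e-02] [-0.14198188  0.59036164 -0.44571146] 12.0
```

View pics/c5.png

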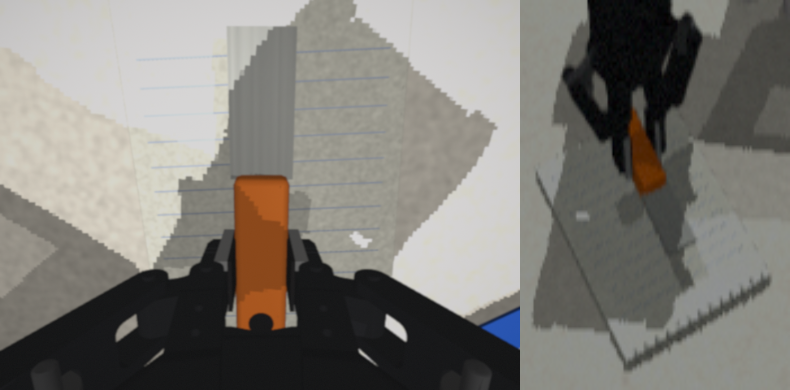

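The wrist picture shows the tool level over the page, with the handle at (262,250) and the tip at (262,28). Lowering gently.

Call:
drive_tool(plan=[{"x": 0, "y": 0, "z": 0.15, "ax": 0, "ay": 0, "az": 0, "hand": 15}, {"x": 0, "y": 0, "z": 0.28, "ax": 0, "ay": 0, "az": 0, "hand": 15}, {"x": 0, "y": 0, "z": 0.36, "ax": 0, "ay": 0, "az": 0, "hand": 15}, {"x": 0, "y": 0, "z": 0.42, "ax": 0, "ay": 0, "az": 0, "hand": 15}, {"x": 0, "y": 0, "z": 0.45, "ax": 0, "ay": 0, "az": 0, "hand": 15}, {"x": 0, "y": 0, "z": 0.45, "ax": 0, "ay": 0, "az": 0, "hand": 15}, {"x": 0, "y": 0, "z": 0.45, "ax": 0, "ay": 0, "az": 0, "hand": 15}])

```text
clock: 12.8
eef_pos: [505.1, -281.3, 14.6]
tcp_rot: [3.142, 0.002, 0.1]
contact_force: [0.3, -0.8, -1.3]
opening: 0.268
grasp_force: 59.1
```

Call:
drive_tool(plan=[{"x": 0, "y": 0, "z": 0.01, "ax": 0, "ay": 0, "az": 0, "hand": 15}, {"x": 0, "y": 0, "z": 0.01, "ax": 0, "ay": 0, "az": 0, "hand": 26}, {"x": 0, "y": 0, "z": 0.01, "ax": 0, "ay": 0, "az": 0, "hand": 35}, {"x": 0, "y": 0, "z": 0.01, "ax": 0, "ay": 0, "az": 0, "hand": 45}, {"x": 0, "y": 0, "z": 0.01, "ax": 0, "ay": 0, "az": 0, "hand": 55}, {"x": 0, "y": 0, "z": 0.01, "ax": 0, "ay": 0, "az": 0, "hand": 55}, {"x": 0, "y": 0, "z": 0.01, "ax": 0, "ay": 0, "az": 0, "hand": 55}, {"x": 0, "y": 0, "z": 0.01, "ax": 0, "ay": 0, "az": 0, "hand": 55}])

```text
clock: 13.6
eef_pos: [505.1, -281.3, 14.1]
tcp_rot: [3.142, 0.002, 0.1]
contact_force: [-0.5, -0.7, 0.5]
opening: 0.642
grasp_force: 0.0
```

Call:
drive_tool(plan=[{"x": 0, "y": 0, "z": -0.2, "ax": 0, "ay": 0, "az": 0, "hand": 55}, {"x": 0, "y": 0, "z": -0.6, "ax": 0, "ay": 0, "az": 0, "hand": 55}, {"x": 0, "y": 0, "z": -1.2, "ax": 0, "ay": 0, "az": 0, "hand": 55}, {"x": 0, "y": 0, "z": -1.9, "ax": 0, "ay": 0, "az": 0, "hand": 55}, {"x": 0, "y": 0, "z": -2.6, "ax": 0, "ay": 0, "az": 0, "hand": 55}, {"x": 0, "y": 0, "z": -3, "ax": 0, "ay": 0, "az": 0, "hand": 55}, {"x": 0, "y": 0, "z": -3, "ax": 0, "ay": 0, "az": 0, "hand": 55}, {"x": 0, "y": 0, "z": -3, "ax": 0, "ay": 0, "az": 0, "hand": 55}])

```text
clock: 14.4
eef_pos: [505.3, -281.3, 164.6]
tcp_rot: [3.141, 0.001, 0.1]
contact_force: [-0.3, -0.7, -0.4]
opening: 0.643
grasp_force: 0.0
```

```bash
python3 - <<'E'
from h import *
s=monitor.sense(); print(s["eef_pos"],s["contact_force"],s["opening"],s["clock"])
sc=imaging.grab_frame("scene"); cv2.imwrite("pics/end.png",sc[:,:,::-1])
c=imaging.camera_info("wrist"); im=imaging.grab_frame("wrist")
print(rect(c,mask(im,(5,120,60),(22,255,255),(0,0,640,480)),32))
E
```

```text
[ 505.34486092 -281.25162775  164.6086912 ] [-0.34917697 -0.67871879 -0.38463407] 0.643006922972859 14.4
[ 505.8 -281.4   78.7   22.5    5.1]
```

View pics/end.png

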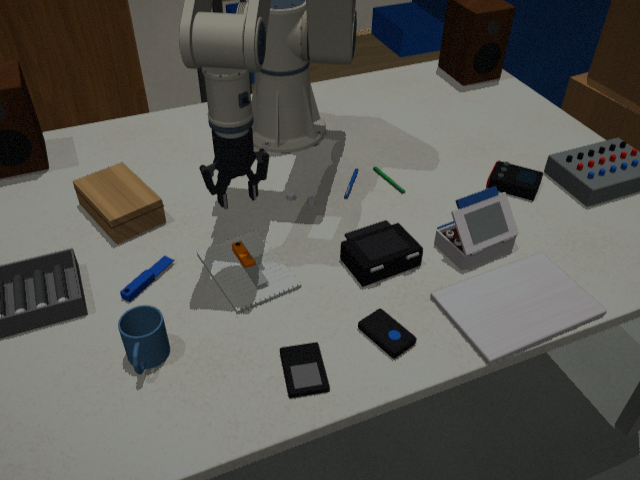

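The picture shows the silver lid standing open (485,215), the black case shut (380,250), and the tool lying on the notepad (243,255) with the gripper clear.

```bash
python3 -c "
from rig import r
print(r.sign_off())"
```

```text
the job is handed in; nothing more can be done
None
```

The job is handed in (no verdict returned): by my camera estimate the silver lid stands open at about 0.85 rad, the black case is shut, and the pry tool lies on the notepad, let go.

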